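Lay the tea setting on the runner

ROBOT

A 6-joint arm with a two-finger parallel gripper is mounted at the origin on the work surface. World frame = base frame: x ahead of the robot, y to its left, z up, the work surface at z = 0. Lengths are in mm, angles in rad, forces in N, time in s.
With the tool pointing down it reaches from about 300 to 775 mm from the base axis. Payload 14.6 kg.
Tool frame: the origin (TCP) lies between the finger pads; the fingertips stand 8 mm ahead of it and the grasp point (between the pads) lies 11 mm behind it; z points along the fingers, y is the direction in which the jaws open and shut (so a half turn about z gives the same grasp; the last joint's range is limited). The gripper opens to 94 mm and grips with 3 to 60 N. Pads are 16 mm wide; open, the fingers measure 119 mm over their backs; the gripper's body (75 mm by 177 mm) begins 78 mm behind the grasp point.
Start: joints at [-0.067, 0.3, 1.521, -0, 1.321, -0.067], TCP at [549.99, -0.002, 213.446] pointing down, gripper open.
Joint ranges: [-3.03, 3.03], [-0.79, 2.21], [0.23, 2.52], [-1.04, 4.18], [0, 3.07], [-2.55, 2.55]. Speed limits (rad/s): [2.22, 2.22, 2.57, 3.14, 3.14, 3.14].

INTERFACE

Orientations are given as [roll, pitch, yaw] about the fixed x, y, z axes, in that order (R = Rz(yaw) Ry(pitch) Rx(roll)).
In Python, from cell import manip gives the robot as it stands. The module is installed in compiled form; this text tells all that it offers.
- The arm moves only by the tool send_rows, never from a script. Its argument "series" is a list that holds one entry, the list of rows, each a list of 5 numbers: the opening, from 0 (shut) to 1 (fully open), then the shift along the tool's x, y, z in mm, then the turn about the tool's z in degrees. In form: [[[gripper, dx, dy, dz, roll], ...]]. A call has 1 to 10 rows; each row is the pose to reach, as a shift and turn from the pose commanded when the call began, along the tool's axes at that moment; what a row does not reach only later rows make up. A row lasts 1/10 s, in which the tool goes at most 50 mm and 8.59 degrees, less where a joint would pass 70% of its speed; a pose out of reach is approached as far as the arm can. A call with a gripper value outside its range is refused whole. The fingers move at their own pace and stop on an object; "newtons" is the grip in N (left out, the last holds). Time passes only in rows, so rows that repeat a pose let the fingers close. It gives the time, the measured TCP pose, the force and the opening at its end, in the units of the state.
- manip.read_state(): the state, without advancing time (a new reading comes with each control period).
- manip.camera(name): name is "scene" or "side" or "wrist"; returns a dict with "img" (420x560x3 uint8, red, green, blue), "vfov" (degrees; the focal length in pixels is half the picture's height over the tangent of half this angle, whatever the lens; pixels are square), "cx", "cy" (the principal point, pixels), "pose" (4x4, takes a point from camera to world coordinates); the wrist camera has in their place "T_tool_cam" (4x4, takes a point from camera to tool coordinates, whose origin is the TCP and whose axes are the flange's). Camera axes: x right, y down, z forward; pixel columns grow to the right and rows downward; lengths in mm; the calibration is good to about 2 mm. A picture is of the moment at which its call begins: read the wrist's pose just before it. There is no depth.
- manip.sign_off(): hands the job in, once; it reports no verdict.
Trained networks look in a picture, given as the dict that the camera call returned (one of the last four; its "shot" number tells which), for a name from the list of things; names that differ only in an ending like _2 or _b are one class to them, and where a whole thing is asked for, a point or a joint stands for the part that bears it (a point fixed in the world has none). Each returns a list of dicts, best first, with "conf" (0 to 1); they miss things now and then, are a little off and sometimes report something else, mostly with a low value. They report only what shows in the picture. A call takes as long as a camera call. They do not tell look-alikes from the thing itself.
- manip.find_in(target, picture): "rect" ([left, top, width, height] in pixels, round what is visible of it).
- manip.silhouettes(target, picture): "pixels" (420x560 bool, what is visible of it) and "rect" ([left, top, width, height] in pixels, round what is visible of it).
The state is a dict: "clock": time; "joints": joint angles; "qd": joint speeds; "effort": joint torques, N m; "eef_pos": TCP position; "eef_rot": TCP orientation; "wrist_force": force on the tool from outside, world axes, zero at the start; "moment": the same for the moment, N m; "finger_gap": finger opening in mm.
Only numpy, scipy, OpenCV 4.12 (cv2) and the standard library are available. Lean on these libraries where they do the work, as an engineer would, in place of code of your own. Each camera call takes 0.05 s, during which the arm holds its last target. There are 200 camera calls.

TASK

Lay the tea setting on the dark runner, setting each piece down gently, upright and in the middle of its place: stand the white bowl on the round brown wooden stand and put its lid on top so that it sits properly in the bowl, put the amber cup on the round coaster between the stand and the kettle, the green cup on the round coaster on the other side of the stand, and the tea caddy on the square slate behind the stand (farther from the robot). Do not shift or tip the kettle.

Things in the scene. Friction and masses are not known exactly. Their poses are not given: they have to be found in the camera images.
- bowl: Loose; stands on the table with its origin at the centre of its underside, z up along its axis. White porcelain tea bowl without handle, open at the top, 58 mm high; outside 64 mm across and straight-sided from 24 mm up to the rim, foot 48 mm across; wall 4 mm, mouth 56 mm across. 0.16 kg.
- lid: Loose white lid with a brown knob, lying knob up; origin at the centre of its underside, z up. From the bottom: tapered plug 8 mm high (40 mm across below, 49 above), disc 68 mm across and 5 mm thick, round upright knob 20 mm across, from 13 to 35 mm above the origin. Seated, the plug is in the bowl's mouth, the disc on its rim and the lid's origin 50 mm above the bowl's. 0.06 kg.
- cup_amber: Loose; stands on the table with its origin at the centre of its underside, z up along its axis. Amber-orange tasting cup without handle, open, 45 mm high, 52 mm across at the rim, 49 mm across 10 mm up, foot 40 mm across. 0.07 kg.
- cup_green: Loose; stands on the table with its origin at the centre of its underside, z up along its axis. Grey-green (celadon) tasting cup, same shape and size as the amber one: 45 mm high, 52 mm across at the rim, foot 40 mm across. 0.07 kg.
- caddy: Loose; stands on the table with its origin at the centre of its underside, z up along its axis. Closed bamboo tea caddy, an upright cylinder 56 mm across and 90 mm high, pale with a dark brown upper part (its cap, which does not come off). 0.15 kg.
- stand: Fixed flat on the dark runner; origin at the centre of its underside (3 mm above the table). Round reddish-brown wooden stand, 88 mm across, 12 mm thick, in the middle of the row of three on the runner; its y axis runs along the runner (and the row), its x axis across the runner, away from the robot. The runner's turn varies by up to 0.12 rad.
- coaster_bamboo: Fixed flat on the dark runner; origin at the centre of its underside (3 mm above the table). Round pale bamboo coaster, 72 mm across, 6 mm thick, about 115 mm to one side of the stand along the row; it changes sides with the red coaster.
- coaster_red: Fixed flat on the dark runner; origin at the centre of its underside (3 mm above the table). Round bright red coaster, 72 mm across, 6 mm thick, about 115 mm to the other side of the stand.
- slate: Fixed flat on the dark runner; origin at the centre of its underside (3 mm above the table). Square blue-grey slate tile, 76 mm by 76 mm, 6 mm thick, about 100 mm behind the stand (on its far side from the robot).
- kettle: Black iron kettle, 120 mm across, short spout, arched brown handle with its top 147 mm up; 1.3 kg, loose, on the runner at either end of the row, about 265 mm from the stand, 150 mm from the nearer coaster; origin at the centre of its underside. A bamboo basket (112 mm across, 105 mm high) stands at the other end. The kettle is a landmark and stays put.
There are look-alikes about, which are no part of the job. What is shaped like the caddy but red is not meant.

How it is judged:
By the outcome, as a careful person would: the job done as asked, in the order asked, and still so for the second after the job is handed in, with the robot touching nothing.
It also fails if it takes over 125 s, if anything falls off the work surface, if the arm or the gripper's body presses on something with over 40 N, if the wrist force passes 120 N, or if a joint passes its speed limit or range.

## Working session

There is one attempt and no reset: what is moved stays moved. The work goes in short steps, Python scripts to look and compute and a tool call to move; the robot and the scene stay as the last step left them, time stands still between calls to the robot, and variables do not carry over. Pictures are saved under pics/ and viewed, about 12 in all and at most 16, crops included, and the job is handed in when it is done.

Besides the shell and the picture viewer there is one more tool, called after ">>>" as name([rows], argument=value, ...), one row to a line, values as JSON. send_rows: Moves the arm, as the interface text tells. Its arguments: {"type":"object","properties":{"series":{"type":"array"},"newtons":{"type":"number"}},"required":["series"]}

```bash
mkdir -p pics
cat > h.py <<'E'
import numpy as np, cv2
from cell import manip
def shot(n,save=None):
    s=manip.read_state(); c=manip.camera(n)
    if n=="wrist":
        from scipy.spatial.transform import Rotation as R
        T=np.eye(4);T[:3,:3]=R.from_euler('xyz',s['eef_rot']).as_matrix();T[:3,3]=s['eef_pos']
        c['pose']=T@np.array(c['T_tool_cam'])
    if save: cv2.imwrite('pics/'+save,c['img'][:,:,::-1])
    return c
def foc(c): return c['img'].shape[0]/2/np.tan(np.radians(c['vfov'])/2)
def ray(c,u,v,z):
    P=np.array(c['pose']);d=P[:3,:3]@np.array([(u-c['cx'])/foc(c),(v-c['cy'])/foc(c),1]);o=P[:3,3]
    return (o+d*(z-o[2])/d[2])[:2]
def proj(c,p):
    P=np.linalg.inv(np.array(c['pose']));q=P[:3,:3]@np.array(p)+P[:3,3]
    return np.array([c['cx']+foc(c)*q[0]/q[2],c['cy']+foc(c)*q[1]/q[2]])
E
python3 - <<'E'
from h import *
print(manip.read_state())
a=shot('scene','a.png');b=shot('side','b.png');w=shot('wrist','w.png')
for c in(a,b,w): print(np.round(c['pose'],2).tolist(),c['vfov'],c['cx'],c['cy'])
cv2.imwrite('pics/w0.png',w['img'][:,:,::-1])
for c,n in((a,'scene'),(b,'side')):
  for t in 'bowl lid cup_amber cup_green caddy stand coaster_bamboo coaster_red slate kettle'.split():
    print(n,t,[(np.round(d['rect']).tolist(),round(d['conf'],2)) for d in manip.find_in(t,c)][:4])
E
```

```text
{'clock': 0.0, 'joints': array([-6.65734918e-02,  3.00460785e-01,  1.52156806e+00,  5.33680685e-06,
        1.32070958e+00, -6.66196361e-02]), 'qd': array([ 6.88471959e-04, -9.51555477e-05, -8.26669638e-05, -1.39035520e-03,
       -6.96466986e-04,  1.30941054e-03]), 'effort': array([-1.53750298e-03, -5.31805658e+01, -3.52735734e+01,  7.07558286e-02,
        2.43994006e-02, -4.79655944e-05]), 'eef_pos': array([5.49749121e+02, 2.97337948e-02, 2.12897495e+02]), 'eef_rot': array([-3.14044977e+00, -8.14321106e-05,  1.57084110e+00]), 'wrist_force': array([ 0.40568004,  0.4148941 , -1.02786219]), 'moment': array([-0.00440396,  0.01804937, -0.0150376 ]), 'finger_gap': 93.99024387616794}
[[-0.11, 0.85, -0.52, 1022.31], [0.99, 0.1, -0.05, 101.6], [0.01, -0.52, -0.86, 874.89], [0.0, 0.0, 0.0, 1.0]] 56.35844149287585 279.2513253792633 213.30809439865743
[[0.9, -0.21, 0.39, -5.24], [-0.44, -0.46, 0.77, -938.04], [0.02, -0.86, -0.51, 675.18], [0.0, 0.0, 0.0, 1.0]] 44.2701305628968 279.8668229228939 211.05729493935345
[[1.0, 0.0, -0.0, 550.44], [0.0, -0.96, -0.26, 76.37], [-0.0, 0.26, -0.96, 383.55
[... 746 characters left out ...]
.0, 53.0, 52.0], 0.89)]
side bowl [([290.0, 286.0, 30.0, 39.0], 0.58)]
side lid [([259.0, 224.0, 31.0, 18.0], 0.86), ([312.0, 212.0, 35.0, 17.0], 0.31)]
side cup_amber [([280.0, 255.0, 24.0, 29.0], 0.89), ([346.0, 203.0, 39.0, 24.0], 0.46)]
side cup_green [([372.0, 221.0, 71.0, 71.0], 0.66)]
side caddy [([184.0, 138.0, 18.0, 37.0], 0.93), ([163.0, 155.0, 23.0, 40.0], 0.83), ([201.0, 152.0, 22.0, 33.0], 0.7)]
side stand [([312.0, 212.0, 39.0, 21.0], 0.9)]
side coaster_bamboo [([341.0, 235.0, 34.0, 20.0], 0.9), ([200.0, 148.0, 24.0, 41.0], 0.73)]
side coaster_red [([291.0, 194.0, 27.0, 19.0], 0.66)]
side slate [([348.0, 202.0, 35.0, 24.0], 0.6)]
side kettle [([375.0, 220.0, 69.0, 75.0], 0.77)]
```

View pics/a.png

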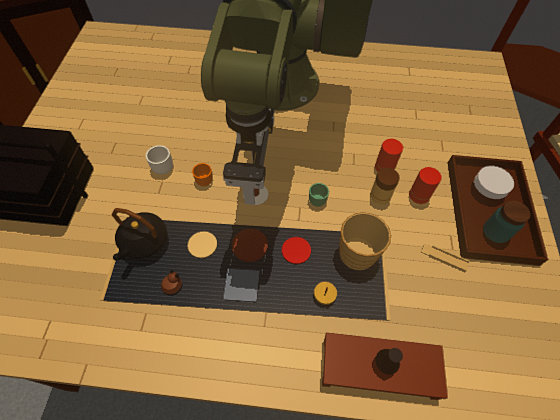

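View pics/b.png

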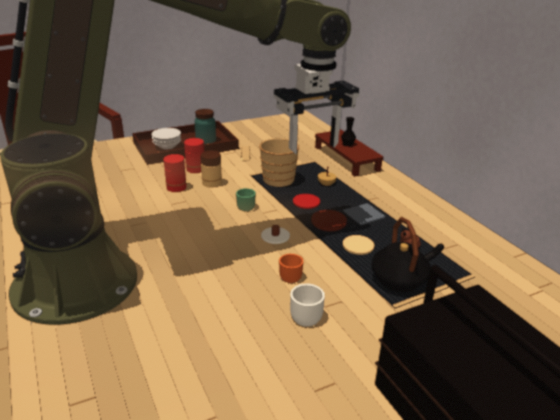

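The scene view, with candidates by pixel:
- **Bowl:** (159,160), white. The look-alike is the white bowl in the tray at (494,182).
- **Caddy:** (385,186), pale with a dark cap. Look-alikes are the red ones at (390,155) and (428,185), and the teal jar at (505,222).
- **Amber cup:** (203,174).
- **Green cup:** (318,195).
- **Lid:** (257,193), under the gripper. The small yellow lidded thing at (325,292) is not it.
- **Places:** stand (251,245), bamboo coaster (203,244) on the kettle side so it takes the amber cup, red coaster (296,250), slate (242,285), kettle (140,240).

The side view agrees with this.

```bash
cat >> h.py <<'E'
from scipy.optimize import least_squares
# profile rings (z,r) relative to origin
SH=dict(bowl=([(0,24),(24,32),(58,32)],0),lid=([(0,20),(8,24.5),(8,34),(13,34),(13,10),(35,10)],0),
 cup_amber=([(0,20),(10,24.5),(45,26)],0),cup_green=([(0,20),(10,24.5),(45,26)],0),caddy=([(0,28),(90,28)],0),
 stand=([(0,44),(12,44)],3),coaster_bamboo=([(0,36),(6,36)],3),coaster_red=([(0,36),(6,36)],3),kettle=([(0,60)],3))
def model(c,t,x,y,z0=None):
    rings,z=SH[t]; z=z if z0 is None else z0; a=np.linspace(0,2*np.pi,40)
    q=np.array([proj(c,(x+r*np.cos(k),y+r*np.sin(k),z+h)) for h,r in rings for k in a])
    return np.r_[q.min(0),q.max(0)]
def fit(obs,t,z0=None):
    "obs: list of (cam, rect); returns xy and residual px"
    rc=[(c,np.array([r[0],r[1],r[0]+r[2],r[1]+r[3]])) for c,r in obs]
    c,r=rc[0]; g=ray(c,(r[0]+r[2])/2,(r[1]+r[3])/2,20)
    f=lambda p:np.concatenate([model(c,t,*p,z0)-r for c,r in rc])
    s=least_squares(f,g,loss='soft_l1',x_scale=10); return np.round(s.x,1),np.round(s.fun,1)
E
python3 - <<'E'
from h import *
a=shot('scene');b=shot('side');w=shot('wrist')
near=dict(bowl=((159,160),(306,304)),lid=((257,193),(276,234)),cup_amber=((203,174),(291,268)),cup_green=((318,195),(246,200)),caddy=((385,186),(211,168)),stand=((251,245),(329,220)),coaster_bamboo=((203,244),(358,245)),coaster_red=((296,250),(305,201)),slate=((242,285),(365,213)))
for t,ns in near.items():
    o=[]
    for c,n in((a,ns[0]),(b,ns[1])):
        k=[d for d in manip.silhouettes(t,c) if np.hypot(d['rect'][0]+d['rect'][2]/2-n[0],d['rect'][1]+d['rect'][3]/2-n[1])<14]
        if k:o.append((c,k[0]['rect']))
    ws=[(d['rect'],round(d['conf'],2)) for d in manip.silhouettes(t,w)][:3]
    if t!='slate':
        if o: print(t,len(o),*fit(o,t),[fit([x],t)[0].tolist() for x in o])
        for r,cf in ws: print('   wrist',cf,r,*fit([(w,r)],t))
    else: print(t,[ray(c,r[0]+r[2]/2,r[1]+r[3]/2,9) for c,r in o],[(r,ray(w,r[0]+r[2]/2,r[1]+r[3]/2,9)) for r,_ in ws])
E
```

```text
bowl 2 [ 382.2 -288.4] [ 1.4 -2.8 -0.1 -0.5  0.2 -2.3  1.2  1. ] [[388.1, -288.7], [380.8, -288.1]]
   wrist 0.56 [127.3, 367.7, 55.3, 45.4] [ 383.9 -281.9] [-1.  -4.5  1.3 17.8]
   wrist 0.17 [143.6, 20.3, 60.5, 60.7] [451.8 136.3] [-2.  -1.2 12.7 15.3]
lid 2 [453.1 -16.6] [-9.5 -3.4  0.9  0.5 -1.5 -2.4  3.3  0. ] [[454.7, -4.0], [449.5, -19.3]]
   wrist 0.82 [168.0, 176.2, 54.8, 55.7] [447.3 -18.7] [-1.2  0.2  1.2 -0.2]
   wrist 0.16 [128.8, 366.1, 57.5, 46.3] [ 372.4 -292.6] [ 3.8  1.6 -5.1 -3.4]
cup_amber 2 [ 414.3 -165.4] [-1.   1.8 -0.7  2.4 -1.5 -1.6 -1.1  0.6] [[407.1, -164.6], [416.1, -167.6]]
   wrist 0.86 [173.2, 300.5, 23.6, 23.4] [ 441.3 -168.1] [-2.3 -5.2 20.6 22.8]
cup_green 2 [438.5 142.1] [-0.3 -2.8  0.4 -2.1  2.1 -0.5  0.4 -1.8] [[446.3, 142.4], [433.0, 137.6]]
   wrist 0.94 [145.5, 21.0, 60.4, 58.5] [445.2 145.3] [ 0.1 -1.1 -0.1  2. ]
caddy 2 [411.2 316. ] [ 1.1  0.2 -0.4 -2.5  3.6 -0.1 -0.3  0.1] [[415.3, 315.1], [406.4, 318.1]]
stand 2 [598.4 -20.3] [-6.5 -0.2 -0.9  4.4 -1.4 -1.4 -1.1 -1.3] [[589.6, -12.0], [597.9, -26.9]]
   wrist 0.56 [285.2, 162.9, 74.4, 74.6] [600.5 -14.1] [ 0.4  0.8 -0.4 -1.1]
coaster_bamboo 1 [ 610.  -128.5] [-0.1  0.3  0.1 -0.3] [[610.0, -128.5]]
   wrist 0.7 [298.5, 259.6, 54.7, 50.9] [ 609.9 -130. ] [-0.2 -0.2  0.2  0.3]
coaster_red 2 [600.5 102.7] [-0.2 -0.7  0.3 -1.5  0.2 -4.   3.8 -1. ] [[603.5, 103.0], [590.4, 95.5]]
   wrist 0.8 [292.2, 66.9, 65.8, 64.3] [600.3 101.4] [ 0.7 -1.5 -0.7  2.1]
slate [array([706.01045657, -18.25922287]), array([701.36090721, -26.63460748])] [([373.6, 169.9, 63.5, 59.3], array([701.86618986, -12.70443622]))]
```

View pics/w0.png

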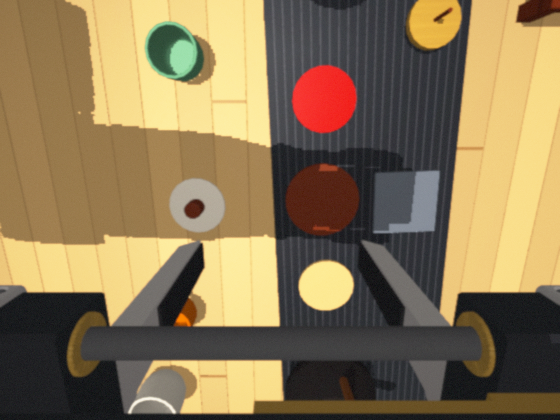

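The wrist view shows the lid at (196,205), the stand (323,200), the red coaster (324,99), the bamboo coaster (326,285), the slate (406,202) and the green cup (175,50). The amber cup and the bowl are partly hidden at the bottom. I'll move above the bowl.

>>> send_rows([
  [[1, -48, -28, 0, 0], [1, -96, -56, 0, 0], [1, -144, -84, 0, 0], [1, -192, -112, 0, 0], [1, -240, -140, 0, 0], [1, -270, -158, 0, 0], [1, -288, -168, 0, 0], [1, -288, -168, 0, 0], [1, -288, -168, 0, 0], [1, -288, -168, 0, 0]],
], newtons=20)

```text
clock: 3.65
eef_pos: [382.5, -287.3, 213.5]
eef_rot: [3.141, -0.0, 1.572]
wrist_force: [0.1, -0.1, -0.2]
finger_gap: 93.9
```

```bash
cat >> h.py <<'E'
def look(ts,save=None,z0=None):
    s=manip.read_state();w=shot('wrist',save)
    print(np.round(s['clock'],2),np.round(s['eef_pos'],1),np.round(s['eef_rot'],3),'F',np.round(s['wrist_force'],1),'gap',round(s['finger_gap'],1))
    for t in ts:
        for d in manip.silhouettes(t,w)[:3]:
            r=d['rect']
            if t=='slate':
                m=cv2.minAreaRect(np.argwhere(d['pixels'])[:,::-1].astype(np.float32)); print(t,round(d['conf'],2),np.round(r),'minrect',m,np.round([ray(w,*p,9) for p in cv2.boxPoints(m)],1).tolist(),ray(w,*m[0],9))
            else: print(t,round(d['conf'],2),np.round(r),*fit([(w,r)],t,z0))
    return w
E
python3 -c "
from h import *
look(['bowl','cup_amber'],'c1.png')"
```

```text
3.65 [ 382.5 -287.3  213.5] [ 3.141 -0.     1.572] F [ 0.1 -0.1 -0.2] gap 93.9
bowl 0.96 [251. 165.  59.  66.] [ 382.7 -290.1] [-0.6  1.3  0.6 -1.3]
cup_amber 0.95 [284.  52.  52.  52.] [ 412.1 -168.5] [ 0.1 -1.3 -0.1  3.2]
```

View pics/c1.png

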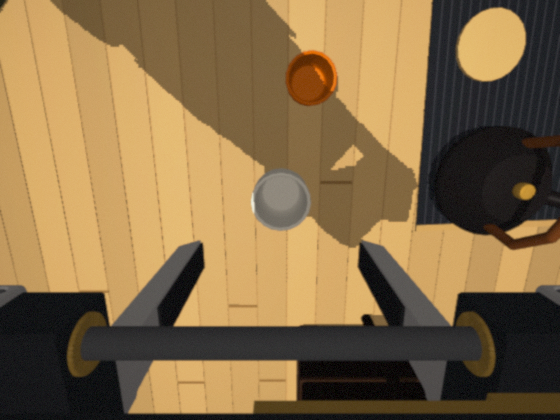

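The bowl is at pixel (280,200), between the fingers. The amber cup is at (311,78), and the kettle at (495,180) is well clear. I'll grasp the bowl.

>>> send_rows([
  [[1, -2, 1, 45, 0], [1, -2, 1, 90, 0], [1, -2, 1, 130, 0], [1, -2, 1, 160, 0], [1, -2, 1, 182, 0], [1, -2, 1, 182, 0], [0.5, -2, 1, 182, 0], [0.5, -2, 1, 182, 0], [0.5, -2, 1, 182, 0], [0.5, -2, 1, 182, 0]],
], newtons=15)

```text
clock: 4.8
eef_pos: [383.2, -290.2, 32.3]
eef_rot: [3.141, 0.001, 1.571]
wrist_force: [-2.2, -0.2, 2.5]
finger_gap: 65.5
```

>>> send_rows([
  [[0.5, 0, 0, 0, 0], [0.5, 0, 0, 0, 0], [0.5, 0, 0, -20, 0], [0.5, 0, 0, -50, 0], [0.5, 0, 0, -90, 0], [0.5, 0, 0, -120, 0], [0.5, 0, 0, -140, 0], [0.5, 0, 0, -140, 0]],
])

```text
clock: 5.6
eef_pos: [383.7, -290.7, 173.9]
eef_rot: [3.138, 0.003, 1.571]
wrist_force: [0.2, 0.0, -3.1]
finger_gap: 65.0
```

>>> send_rows([
  [[0.5, 20, 16, 0, 0], [0.5, 56, 44, 0, 0], [0.5, 94, 74, 0, 0], [0.5, 132, 104, 0, 0], [0.5, 170, 134, 0, 0], [0.5, 208, 164, 0, 0], [0.5, 242, 191, 0, 0], [0.5, 266, 210, 0, 0], [0.5, 276, 218, 0, 0], [0.5, 276, 218, 0, 0]],
])

```text
clock: 6.6
eef_pos: [600.9, -13.1, 169.7]
eef_rot: [-3.139, -0.0, 1.572]
wrist_force: [-0.3, -0.6, -2.2]
finger_gap: 64.8
```

>>> send_rows([
  [[0.5, 0, 0, 0, 0], [0.5, 0, 0, 0, 0]],
])

```text
clock: 6.8
eef_pos: [600.4, -15.2, 171.2]
eef_rot: [-3.141, 0.0, 1.569]
wrist_force: [-0.2, -0.6, -0.9]
finger_gap: 64.7
```

```bash
python3 -c "
from h import *
look(['stand','coaster_bamboo','coaster_red','slate','bowl','lid'],'c2.png')"
```

```text
6.8 [600.4 -15.2 171.2] [-3.141  0.     1.569] F [-0.2 -0.6 -0.9] gap 64.7
stand 0.72 [239. 153.  83.  66.] [600.1 -11.4] [-0.4 -1.8  0.4 14.9]
stand 0.22 [247. 359.  97.  41.] [ 616.1 -264.5] [ 11.1  -4.7 -16.6  17.9]
coaster_red 0.56 [242.  44.  74.  74.] [598.5  99.2] [ 0.  -1.5 -0.   3.7]
slate 0.63 [339. 161.  72.  70.] minrect ((374.5, 196.0), (72.0, 73.0), 90.0) [[660.6, 24.3], [736.6, 24.3], [745.2, -55.0], [664.3, -55.0]] [701.58505675 -14.13846579]
bowl 0.69 [218. 201. 124. 125.] [586.9 -50.4] [ 14.7   2.4 -42.4 -50.6]
lid 0.95 [109. 172.  62.  62.] [449.9 -21.8] [-1.6 -0.2  1.7  0.3]
```

View pics/c2.png

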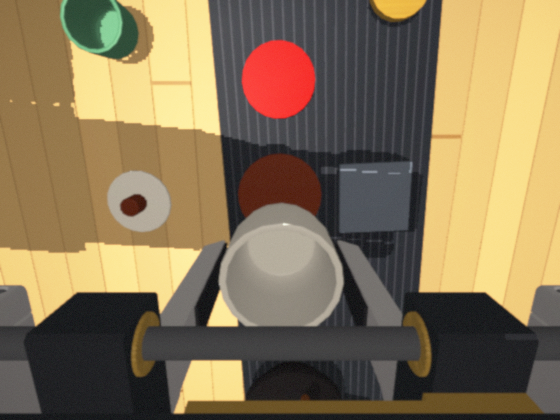

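The bowl hangs upright at (281,265), the stand is centred near (281,195), the slate is at (375,196) and the red coaster at (279,79). I'll lower the bowl.

>>> send_rows([
  [[0.5, 0, -1, 25, 0], [0.5, 0, -1, 55, 0], [0.5, 0, -1, 85, 0], [0.5, 0, -1, 105, 0], [0.5, 0, -1, 115, 0], [0.5, 0, -1, 119, 0], [0.5, 0, -1, 121, 0], [0.5, 0, -1, 122, 0], [0.5, 0, -1, 123, 0], [0.5, 0, -1, 123, 0]],
])

```text
clock: 8.15
eef_pos: [600.2, -14.0, 48.9]
eef_rot: [3.141, 0.0, 1.571]
wrist_force: [-0.0, -0.8, -2.1]
finger_gap: 65.1
```

>>> send_rows([
  [[0.5, 0, 0, 1, 0], [0.5, 0, 0, 1, 0], [0.5, 0, 0, 2, 0], [0.5, 0, 0, 2, 0]],
])

```text
clock: 8.55
eef_pos: [600.1, -14.0, 47.3]
eef_rot: [3.141, 0.0, 1.571]
wrist_force: [-4.7, -0.1, 8.4]
finger_gap: 64.6
```

>>> send_rows([
  [[0.75, 0, 0, 0, 0], [0.8, 0, 0, 0, 0], [0.9, 0, 0, 0, 0], [0.95, 0, 0, 0, 0], [0.95, 0, 0, -20, 0], [0.95, 0, 0, -60, 0], [0.95, 0, 0, -100, 0], [0.95, 0, 0, -140, 0], [0.95, 0, 0, -165, 0], [0.95, 0, 0, -165, 0]],
])

```text
clock: 9.55
eef_pos: [601.2, -14.1, 215.5]
eef_rot: [3.135, 0.001, 1.571]
wrist_force: [0.3, -0.2, 0.1]
finger_gap: 89.2
```

```bash
python3 -c "
from h import *
w=look(['stand','slate','lid'],'c3.png')
for d in manip.silhouettes('bowl',w)[:2]: print('bowl',d['rect'],*fit([(w,d['rect'])],'bowl',15))
h=cv2.cvtColor(w['img'],cv2.COLOR_RGB2HSV)
m=((h[...,0]<4)|(h[...,0]>176))&(h[...,1]>200)&(h[...,2]>150)
n,l,s,ce=cv2.connectedComponentsWithStats(m.astype(np.uint8))
for i in range(1,n):
  if s[i][4]>800: print('red',s[i],fit([(w,s[i][:4])],'coaster_red'))
"
```

```text
9.55 [601.2 -14.1 215.5] [3.135e+00 1.000e-03 1.571e+00] F [ 0.3 -0.2  0.1] gap 89.2
stand 0.66 [242. 151.  73.  56.] [600.2 -11.4] [-0.5 -1.9  0.5 15.4]
stand 0.32 [244. 359.  96.  42.] [ 610.6 -300.1] [ 10.7  -4.5 -24.2   9.6]
slate 0.84 [332. 159.  63.  62.] minrect ((362.0, 189.5), (63.0, 64.0), 90.0) [[661.2, 22.8], [736.9, 22.8], [744.3, -55.1], [664.5, -54.9]] [701.63232719 -15.04316306]
lid 0.61 [126. 165.  53.  53.] [449.  -18.5] [-2.6 -1.2  3.1  2. ]
bowl [246.0, 165.9, 64.3, 68.6] [600.1 -16. ] [ 0.7  1.3 -0.7 -1.6]
red [ 262   53   46   66 1748] (array([610.2, 100.9]), array([-7.2, -1.1, 11.4,  1.9]))
```

View pics/c3.png

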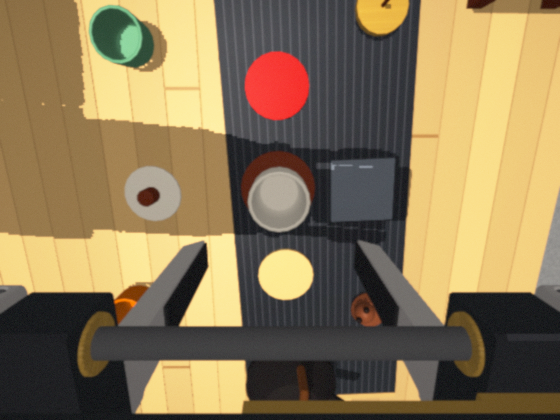

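The bowl is on the stand (279,199) and upright. The lid is at (152,193). I'll go over the lid and re-measure it there.

>>> send_rows([
  [[0.6, -3, -45, 0, 0], [0.6, -6, -90, 0, 0], [0.6, -6, -130, 20, 0], [0.6, -6, -151, 60, 0], [0.6, -6, -151, 90, 0], [0.6, -6, -151, 90, 0], [0.6, -6, -151, 90, 0], [0.6, -6, -151, 90, 0]],
])

```text
clock: 10.6
eef_pos: [450.0, -20.1, 122.7]
eef_rot: [3.14, 0.0, 1.571]
wrist_force: [0.3, -0.4, -0.1]
finger_gap: 56.4
```

```bash
python3 -c "
from h import *
w=look(['lid'],'c4.png')
"
```

```text
10.6 [450.  -20.1 122.7] [3.14  0.    1.571] F [ 0.3 -0.4 -0.1] gap 56.4
lid 0.58 [246. 174.  68.  69.] [449.9 -21. ] [-2.9 -1.2  3.   2.5]
```

View pics/c4.png

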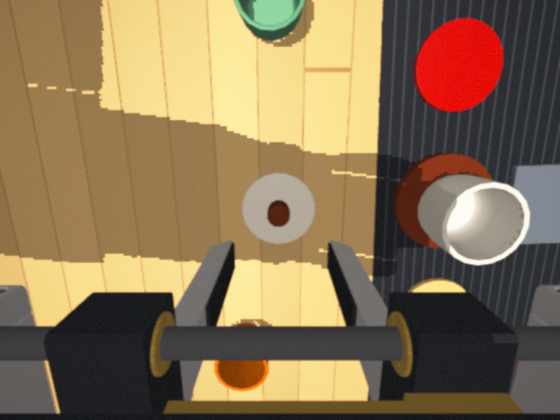

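>>> send_rows([
  [[0.6, -1, 1, 30, 0], [0.6, -1, 1, 60, 0], [0.6, -1, 1, 82, 0], [0.6, -1, 1, 93, 0], [0.6, -1, 1, 98, 0], [0.6, -1, 1, 98, 0], [0.1, -1, 1, 98, 0], [0.1, -1, 1, 98, 0], [0.1, -1, 1, 98, 0], [0.1, -1, 1, 98, 0]],
], newtons=15)

```text
clock: 11.7
eef_pos: [450.2, -21.0, 23.8]
eef_rot: [3.141, 0.0, 1.571]
wrist_force: [0.3, 0.0, -0.6]
finger_gap: 27.6
```

>>> send_rows([
  [[0.1, 0, 0, 0, 0], [0.1, 0, 0, 0, 0], [0.1, 0, 0, -15, 0], [0.1, 0, 0, -40, 0], [0.1, 0, 0, -70, 0], [0.1, 0, 0, -100, 0], [0.1, 0, 0, -120, 0], [0.1, 0, 0, -120, 0]],
])

```text
clock: 12.5
eef_pos: [451.1, -21.1, 145.6]
eef_rot: [3.137, 0.001, 1.571]
wrist_force: [-0.1, -0.5, -1.9]
finger_gap: 19.2
```

>>> send_rows([
  [[0.1, 1, 15, 0, 0], [0.1, 2, 50, 0, 0], [0.1, 4, 90, 0, 0], [0.1, 5, 125, 0, 0], [0.1, 6, 145, 0, 0], [0.1, 6, 150, 0, 0], [0.1, 6, 150, 0, 0], [0.1, 6, 150, 0, 0], [0.1, 6, 150, 0, 0], [0.1, 6, 150, 0, 0]],
])

```text
clock: 13.5
eef_pos: [599.5, -15.1, 143.8]
eef_rot: [3.141, 0.0, 1.571]
wrist_force: [0.3, -0.2, -0.3]
finger_gap: 19.4
```

```bash
python3 -c "
from h import *
w=look([],'c5.png')
z=manip.read_state()['eef_pos'][2]-23.8
for t,z0 in(('lid',z),('bowl',15),('stand',3)):
  for d in manip.silhouettes(t,w)[:2]: print(t,d['conf'],d['rect'],*fit([(w,d['rect'])],t,z0))
"
```

```text
13.5 [599.5 -15.1 143.8] [3.141 0.    1.571] F [ 0.3 -0.2 -0.3] gap 19.4
lid 0.87 [226.4, 194.3, 106.4, 106.1] [599.4 -14.1] [-2.2  0.5  2.2 -0.5]
bowl 0.67 [244.6, 175.3, 71.4, 30.6] [599.9 -12.4] [-4.4 -2.3  4.7 50.9]
stand 0.66 [238.1, 154.1, 87.1, 63.2] [601.1 -10. ] [-1.8 -1.5  1.9 24.9]
```

View pics/c5.png

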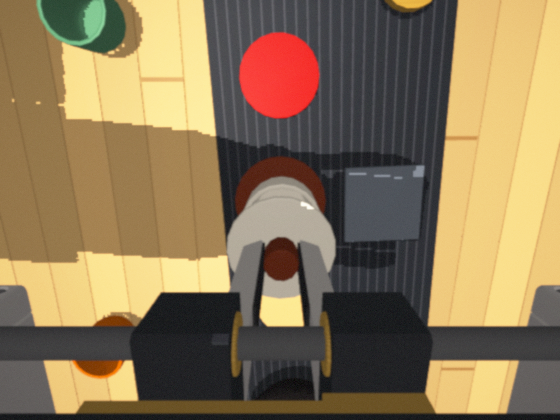

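The lid hangs level at (281,247) and the bowl is directly under it. I'll lower the lid.

>>> send_rows([
  [[0.1, -0.5, 0.5, 15, 0], [0.1, -0.5, 0.5, 30, 0], [0.1, -0.5, 0.5, 40, 0], [0.1, -0.5, 0.5, 45, 0], [0.1, -0.5, 0.5, 48, 0], [0.1, -0.5, 0.5, 50, 0], [0.1, -0.5, 0.5, 52, 0], [0.1, -0.5, 0.5, 53, 0], [0.1, -0.5, 0.5, 53, 0]],
])

```text
clock: 14.6
eef_pos: [600.5, -15.5, 90.5]
eef_rot: [3.141, 0.0, 1.571]
wrist_force: [0.6, -0.6, -0.1]
finger_gap: 19.5
```

>>> send_rows([
  [[0.1, 0, 0, 0.5, 0], [0.1, 0, 0, 1, 0], [0.1, 0, 0, 1.5, 0], [0.1, 0, 0, 1.5, 0]],
])

```text
clock: 15.0
eef_pos: [600.5, -15.5, 88.9]
eef_rot: [-3.142, -0.0, 1.571]
wrist_force: [1.1, -0.3, -0.5]
finger_gap: 19.7
```

>>> send_rows([
  [[0.1, 0, 0, 0.5, 0], [0.1, 0, 0, 1, 0], [0.1, 0, 0, 1, 0]],
])

```text
clock: 15.3
eef_pos: [600.7, -15.5, 88.6]
eef_rot: [3.141, 0.0, 1.571]
wrist_force: [-2.8, 0.9, 6.0]
finger_gap: 19.6
```

Contact at the seated height. I'll release gently, rise, and check.

>>> send_rows([
  [[0.3, 0, 0, 0, 0], [0.35, 0, 0, 0, 0], [0.45, 0, 0, 0, 0], [0.5, 0, 0, 0, 0], [0.5, 0, 0, -20, 0], [0.5, 0, 0, -60, 0], [0.5, 0, 0, -95, 0], [0.5, 0, 0, -110, 0], [0.5, 0, 0, -110, 0]],
])

```text
clock: 16.2
eef_pos: [601.3, -15.6, 200.3]
eef_rot: [3.137, 0.0, 1.571]
wrist_force: [-0.8, -0.5, -0.4]
finger_gap: 47.1
```

```bash
python3 -c "
from h import *
w=look(['coaster_red'],'c6.png')
for t,z0 in(('lid',65),('cup_amber',0)):
  for d in manip.silhouettes(t,w)[:2]: print(t,d['conf'],d['rect'],*fit([(w,d['rect'])],t,z0))
b=shot('side');a=shot('scene')
i=np.hstack([cv2.resize(b['img'][180:260,280:380],None,fx=4,fy=4),cv2.resize(a['img'][200:280,200:300],None,fx=4,fy=4)])
cv2.imwrite('pics/c6b.png',i[:,:,::-1])
"
```

```text
16.2 [601.3 -15.6 200.3] [3.137 0.    1.571] F [-0.8 -0.5 -0.4] gap 47.1
coaster_red 0.86 [245.  47.  67.  72.] [600.6 101.4] [-0.3 -0.4  0.3  0.5]
lid 0.92 [244.9, 169.4, 69.6, 67.4] [601.4 -13.9] [-0.9 -1.   0.9  1.5]
```

View pics/c6b.png

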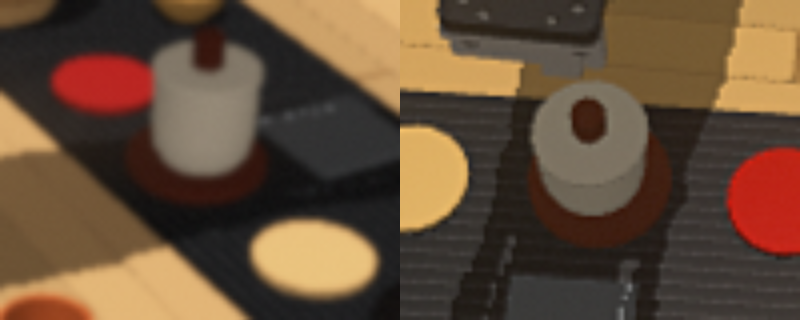

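The lid sits level in the bowl, knob up, in both views, and the pair is centred on the stand. Next is the amber cup.

>>> send_rows([
  [[0.95, -35, -43, 0, 0], [0.95, -70, -86, 0, 0], [0.95, -105, -129, 0, 0], [0.95, -135, -165, 0, 0], [0.95, -153, -187, 20, 0], [0.95, -153, -187, 40, 0], [0.95, -153, -187, 40, 0], [0.95, -153, -187, 40, 0], [0.95, -153, -187, 40, 0]],
])

```text
clock: 17.4
eef_pos: [414.3, -168.2, 158.7]
eef_rot: [3.141, 0.0, 1.572]
wrist_force: [-0.2, 1.1, 0.5]
finger_gap: 89.5
```

```bash
python3 -c "
from h import *
w=look(['cup_amber'],'c7.png')
"
```

```text
17.4 [ 414.3 -168.2  158.7] [3.141 0.    1.572] F [-0.2  1.1  0.5] gap 89.5
cup_amber 0.76 [252. 177.  55.  56.] [ 413.1 -167.4] [-0.7 -1.1  0.7  1.1]
cup_amber 0.2 [497.   0.  63.  63.] [614.8 -23.2] [-25.3  -1.1   1.6  11.7]
```

>>> send_rows([
  [[0.95, 1, 0, 40, 0], [0.95, 1, 0, 80, 0], [0.95, 1, 0, 115, 0], [0.95, 1, 0, 133, 0], [0.95, 1, 0, 139, 0], [0.95, 1, 0, 139, 0], [0.4, 1, 0, 139, 0], [0.4, 1, 0, 139, 0], [0.4, 1, 0, 139, 0], [0.4, 1, 0, 139, 0]],
], newtons=10)

```text
clock: 18.5
eef_pos: [413.8, -167.6, 19.5]
eef_rot: [3.141, 0.0, 1.571]
wrist_force: [0.2, 1.0, -0.1]
finger_gap: 60.9
```

>>> send_rows([
  [[0.4, 0, 0, 0, 0], [0.4, 0, 0, 0, 0], [0.4, 0, 0, 0, 0], [0.4, 0, 0, -15, 0], [0.4, 0, 0, -45, 0], [0.4, 0, 0, -80, 0], [0.4, 0, 0, -110, 0], [0.4, 0, 0, -130, 0], [0.4, 0, 0, -130, 0]],
])

```text
clock: 19.4
eef_pos: [414.4, -167.9, 151.1]
eef_rot: [3.138, 0.002, 1.571]
wrist_force: [0.6, -1.0, -1.1]
finger_gap: 51.9
```

>>> send_rows([
  [[0.4, 3, 15, 0, 0], [0.4, 9, 50, 0, 0], [0.4, 17, 90, 0, 0], [0.4, 25, 130, 0, 0], [0.4, 32, 165, 0, 0], [0.4, 36, 188, 0, 0], [0.4, 38, 196, 0, 0], [0.4, 38, 196, 0, 0], [0.4, 38, 196, 0, 0], [0.4, 38, 196, 0, 0]],
])

```text
clock: 20.4
eef_pos: [608.6, -129.9, 149.0]
eef_rot: [-3.141, -0.0, 1.57]
wrist_force: [-0.3, -0.0, -0.2]
finger_gap: 51.7
```

```bash
python3 -c "
from h import *
w=look(['coaster_bamboo','kettle'],'c8.png')
z=manip.read_state()['eef_pos'][2]-19.5
for t,z0 in(('cup_amber',z),):
  for d in manip.silhouettes(t,w)[:2]: print(t,d['conf'],d['rect'],*fit([(w,d['rect'])],t,z0))
"
```

```text
20.4 [ 608.6 -129.9  149. ] [-3.141 -0.     1.57 ] F [-0.3 -0.  -0.2] gap 51.7
coaster_bamboo 0.82 [246. 165.  69.  58.] [ 609.  -127.8] [-1.1 -1.7  1.1 11.1]
kettle 0.83 [234. 298. 129. 103.] [ 625.5 -302.8] [  9.8   1.1 -16.5 -14.1]
cup_amber 0.73 [229.2, 214.6, 101.3, 106.2] [ 608.8 -128.7] [-1.1 -1.8  1.1  2.8]
```

View pics/c8.png

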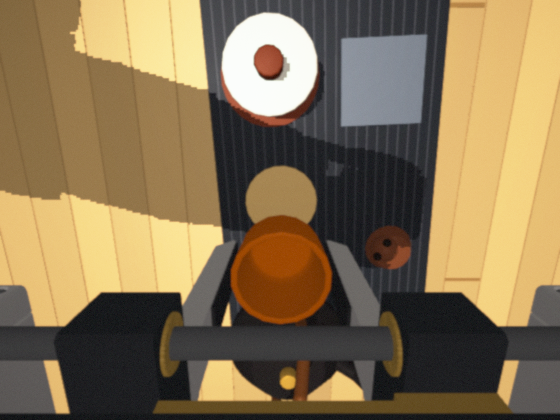

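The cup hangs over the coaster (281,200). The kettle is behind it and clear, and the small brown pot at (388,247) is low and far enough away. I'll lower the cup.

>>> send_rows([
  [[0.4, 0, 0, 25, 0], [0.4, 0, 0, 55, 0], [0.4, 0, 0, 85, 0], [0.4, 0, 0, 103, 0], [0.4, 0, 0, 112, 0], [0.4, 0, 0, 116, 0], [0.4, 0, 0, 118, 0], [0.4, 0, 0, 119, 0], [0.4, 0, 0, 120, 0], [0.4, 0, 0, 120, 0]],
])

```text
clock: 21.6
eef_pos: [609.7, -129.6, 29.4]
eef_rot: [3.141, 0.0, 1.571]
wrist_force: [0.5, 0.4, -0.4]
finger_gap: 52.2
```

>>> send_rows([
  [[0.4, 0, 0, 0.5, 0], [0.4, 0, 0, 0.5, 0], [0.4, 0, 0, 0.5, 0]],
])

```text
clock: 21.9
eef_pos: [609.5, -129.5, 28.5]
eef_rot: [3.141, 0.0, 1.571]
wrist_force: [0.2, -0.6, -0.3]
finger_gap: 52.0
```

>>> send_rows([
  [[0.4, 0, 0, 0.5, 0], [0.4, 0, 0, 1, 0], [0.4, 0, 0, 1, 0]],
])

```text
clock: 22.2
eef_pos: [609.6, -129.5, 28.2]
eef_rot: [3.141, 0.0, 1.571]
wrist_force: [-3.2, 0.6, 6.1]
finger_gap: 52.1
```

>>> send_rows([
  [[0.6, 0, 0, 0, 0], [0.65, 0, 0, 0, 0], [0.75, 0, 0, 0, 0], [0.85, 0, 0, 0, 0], [0.85, 0, 0, -15, 0], [0.85, 0, 0, -50, 0], [0.85, 0, 0, -95, 0], [0.85, 0, 0, -140, 0], [0.85, 0, 0, -170, 0], [0.85, 0, 0, -170, 0]],
])

```text
clock: 23.2
eef_pos: [610.9, -129.8, 203.7]
eef_rot: [3.133, 0.002, 1.571]
wrist_force: [-0.3, -0.2, -1.0]
finger_gap: 80.0
```

```bash
python3 -c "
from h import *
w=look(['coaster_bamboo','slate'],'c9.png')
for t,z0 in(('cup_amber',9),):
  for d in manip.silhouettes(t,w)[:2]: print(t,d['conf'],d['rect'],*fit([(w,d['rect'])],t,z0))
"
```

```text
23.2 [ 610.9 -129.8  203.7] [3.133e+00 2.000e-03 1.571e+00] F [-0.3 -0.2 -1. ] gap 80.0
coaster_bamboo 0.62 [249. 159.  60.  51.] [ 611.6 -127.3] [-0.7 -1.9  0.7  8.4]
slate 0.97 [327.  47.  71.  77.] minrect ((363.65985107421875, 87.09542846679688), (76.48307037353516, 74.65524291992188), 88.36341857910156) [[659.7, 20.4], [738.0, 22.6], [748.2, -54.8], [665.1, -57.1]] [702.65239052 -16.05307859]
cup_amber 0.95 [253.0, 172.2, 49.3, 48.3] [ 609.6 -129. ] [-0.4 -2.   0.4  2.1]
```

>>> send_rows([
  [[0.95, 40, -25, 0, 0], [0.95, 80, -49, 0, 0], [0.95, 120, -73, 0, 0], [0.95, 160, -98, 0, 0], [0.95, 200, -122, 0, 0], [0.95, 240, -147, 0, 0], [0.95, 268, -160, 20, 0], [0.95, 274, -164, 40, 0], [0.95, 274, -164, 40, 0], [0.95, 274, -164, 40, 0]],
])

```text
clock: 24.4
eef_pos: [445.5, 144.2, 157.3]
eef_rot: [-3.14, 0.0, 1.571]
wrist_force: [0.9, -0.4, -0.0]
finger_gap: 89.3
```

```bash
python3 -c "
from h import *
w=look(['cup_green','coaster_red'],'c10.png')
"
```

```text
24.4 [445.5 144.2 157.3] [-3.14   0.     1.571] F [ 0.9 -0.4 -0. ] gap 89.3
cup_green 0.64 [249. 176.  60.  53.] [443.8 149.2] [ 1.5 -3.8 -1.5  2.2]
coaster_red 0.97 [388. 204.  69.  64.] [598.2 103.2] [-0.3 -0.5  0.3  0.5]
```

```bash
python3 -c "
from h import *
w=look(['cup_green'])
cv2.imwrite('pics/c10b.png',cv2.resize(w['img'][140:280,200:360],None,fx=4,fy=4)[:,:,::-1])
"
```

```text
24.55 [446.1 143.9 158.1] [ 3.141 -0.     1.57 ] F [-0.  -0.   0.5] gap 89.5
cup_green 0.57 [250. 174.  56.  58.] [444.  146.6] [-0.2 -0.4  0.2  0.5]
```

View pics/c10b.png

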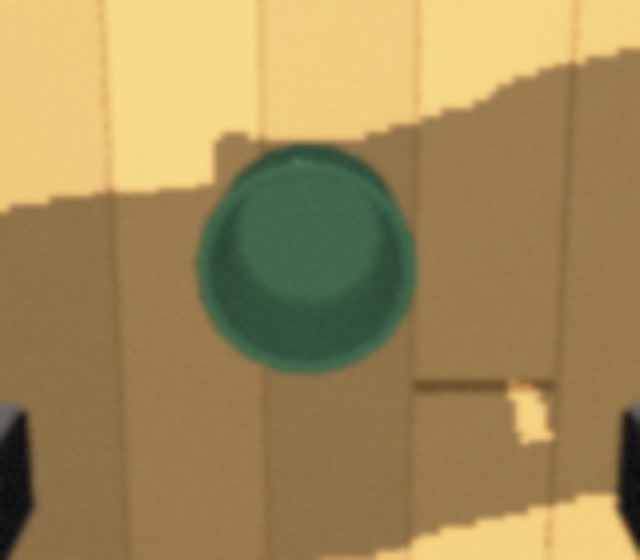

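The green cup spans columns 250–303 and rows 176–233, so it is at about (443.5,146). I'll grasp it.

>>> send_rows([
  [[0.95, 1.5, -1.5, 40, 0], [0.95, 1.5, -1.5, 80, 0], [0.95, 1.5, -1.5, 115, 0], [0.95, 1.5, -1.5, 132, 0], [0.95, 1.5, -1.5, 138, 0], [0.95, 1.5, -1.5, 138, 0], [0.4, 1.5, -1.5, 138, 0], [0.4, 1.5, -1.5, 138, 0], [0.4, 1.5, -1.5, 138, 0], [0.4, 1.5, -1.5, 138, 0]],
])

```text
clock: 25.65
eef_pos: [444.2, 146.1, 19.9]
eef_rot: [3.141, -0.0, 1.571]
wrist_force: [-0.4, -0.1, 0.8]
finger_gap: 61.0
```

>>> send_rows([
  [[0.4, 0, 0, 0, 0], [0.4, 0, 0, 0, 0], [0.4, 0, 0, 0, 0], [0.4, 0, 0, -15, 0], [0.4, 0, 0, -45, 0], [0.4, 0, 0, -80, 0], [0.4, 0, 0, -110, 0], [0.4, 0, 0, -130, 0], [0.4, 0, 0, -130, 0]],
])

```text
clock: 26.55
eef_pos: [445.0, 146.3, 151.7]
eef_rot: [3.137, -0.001, 1.571]
wrist_force: [-0.0, -0.6, -0.7]
finger_gap: 50.2
```

>>> send_rows([
  [[0.4, -3, 15, 0, 0], [0.4, -12, 48, 0, 0], [0.4, -23, 85, 0, 0], [0.4, -34, 120, 0, 0], [0.4, -41, 145, 0, 0], [0.4, -44, 156, 0, 0], [0.4, -44, 156, 0, 0], [0.4, -44, 156, 0, 0], [0.4, -44, 156, 0, 0], [0.4, -44, 156, 0, 0]],
])

```text
clock: 27.55
eef_pos: [599.5, 102.3, 149.5]
eef_rot: [3.142, -0.0, 1.571]
wrist_force: [-0.8, 0.8, -0.3]
finger_gap: 50.4
```

```bash
python3 -c "
from h import *
w=look(['coaster_red'],'c11.png')
z=manip.read_state()['eef_pos'][2]-19.5
for t,z0 in(('cup_green',z),):
  for d in manip.silhouettes(t,w)[:2]: print(t,d['conf'],d['rect'],*fit([(w,d['rect'])],t,z0))
"
```

```text
27.55 [599.5 102.3 149.5] [ 3.142 -0.     1.571] F [-0.8  0.8 -0.3] gap 50.4
coaster_red 0.58 [244. 166.  72.  56.] [599.8 104.1] [ 0.5 -2.5 -0.5 11.5]
cup_green 0.68 [230.4, 216.2, 101.7, 107.8] [600.3 102.1] [-0.7 -1.3  0.7  1.6]
```

>>> send_rows([
  [[0.4, 0, 0, 25, 0], [0.4, 0, 0, 55, 0], [0.4, 0, 0, 85, 0], [0.4, 0, 0, 103, 0], [0.4, 0, 0, 112, 0], [0.4, 0, 0, 116, 0], [0.4, 0, 0, 118, 0], [0.4, 0, 0, 119, 0], [0.4, 0, 0, 120, 0], [0.4, 0, 0, 120, 0]],
])

```text
clock: 28.7
eef_pos: [600.2, 102.0, 29.9]
eef_rot: [3.141, -0.0, 1.571]
wrist_force: [1.0, -1.0, -0.3]
finger_gap: 50.2
```

>>> send_rows([
  [[0.4, 0, 0, 0.5, 0], [0.4, 0, 0, 1, 0], [0.4, 0, 0, 1, 0]],
])

```text
clock: 29.0
eef_pos: [600.1, 102.0, 28.7]
eef_rot: [3.141, -0.0, 1.571]
wrist_force: [-1.3, -0.7, 1.3]
finger_gap: 50.6
```

>>> send_rows([
  [[0.4, 0, 0, 0.5, 0], [0.4, 0, 0, 0.5, 0]],
])

```text
clock: 29.2
eef_pos: [600.1, 102.0, 28.6]
eef_rot: [3.141, -0.0, 1.571]
wrist_force: [-3.6, -0.4, 7.3]
finger_gap: 50.3
```

>>> send_rows([
  [[0.6, 0, 0, 0, 0], [0.65, 0, 0, 0, 0], [0.75, 0, 0, 0, 0], [0.85, 0, 0, 0, 0], [0.85, 0, 0, -15, 0], [0.85, 0, 0, -50, 0], [0.85, 0, 0, -95, 0], [0.85, 0, 0, -140, 0], [0.85, 0, 0, -170, 0], [0.85, 0, 0, -170, 0]],
])

```text
clock: 30.2
eef_pos: [601.4, 102.2, 204.1]
eef_rot: [3.133, -0.001, 1.571]
wrist_force: [-0.7, 0.1, -0.2]
finger_gap: 80.0
```

```bash
python3 -c "
from h import *
w=look(['coaster_red'],'c12.png')
for t,z0 in(('cup_green',9),):
  for d in manip.silhouettes(t,w)[:2]: print(t,d['conf'],d['rect'],*fit([(w,d['rect'])],t,z0))
"
```

```text
30.2 [601.4 102.2 204.1] [ 3.133e+00 -1.000e-03  1.571e+00] F [-0.7  0.1 -0.2] gap 80.0
coaster_red 0.59 [243. 161.  66.  51.] [598.2 104.1] [ 2.2 -3.2 -2.3  6.9]
cup_green 0.81 [254.3, 168.6, 49.1, 52.7] [601.3 105.1] [-0.5  0.2  0.5 -0.2]
```

The amber and green cups are placed. Now the caddy.

>>> send_rows([
  [[0.85, 32, -30, -10, 0], [0.85, 65, -60, -20, 0], [0.85, 97, -90, -20, 0], [0.85, 130, -120, -20, 0], [0.85, 162, -150, -20, 0], [0.85, 190, -175, -20, 0], [0.85, 205, -189, -20, 0], [0.85, 205, -189, -20, 0], [0.85, 205, -189, -20, 0], [0.85, 205, -189, -20, 0]],
])

```text
clock: 31.35
eef_pos: [411.5, 306.2, 217.4]
eef_rot: [-3.141, 0.001, 1.57]
wrist_force: [0.1, -0.5, 0.6]
finger_gap: 80.0
```

```bash
python3 -c "
from h import *
w=look(['caddy'],'c13.png')
"
```

```text
31.35 [411.5 306.2 217.4] [-3.141e+00  1.000e-03  1.570e+00] F [ 0.1 -0.5  0.6] gap 80.0
caddy 0.9 [146. 146.  73.  67.] [310.8 326.4] [-1.   1.3  2.5 -0.8]
caddy 0.87 [228.  49.  64.  70.] [393.7 416.1] [-0.1 -0.1  0.1  0.2]
caddy 0.65 [250. 159.  54.  70.] [407.9 310.7] [-2.2  1.4  2.3 -0.9]
```

View pics/c13.png

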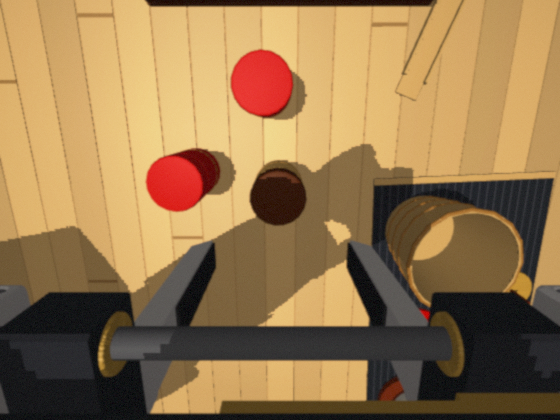

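The caddy (277,195) has a dark cap and is the only one of the three that is not red. Red neighbours at (177,182) and (262,82) leave over 40 mm, so a 75 mm opening fits.

>>> send_rows([
  [[0.8, 3.5, -3, 35, 0], [0.8, 3.5, -3, 70, 0], [0.8, 3.5, -3, 105, 0], [0.8, 3.5, -3, 135, 0], [0.8, 3.5, -3, 150, 0], [0.8, 3.5, -3, 153, 0], [0.8, 3.5, -3, 153, 0], [0.45, 3.5, -3, 153, 0], [0.45, 3.5, -3, 153, 0], [0.45, 3.5, -3, 153, 0]],
], newtons=15)

```text
clock: 32.45
eef_pos: [408.3, 310.7, 65.7]
eef_rot: [3.14, -0.001, 1.571]
wrist_force: [0.4, -0.2, 3.8]
finger_gap: 55.8
```

>>> send_rows([
  [[0.45, 0, 0, 0, 0], [0.45, 0, 0, 0, 0], [0.45, 0, 0, 0, 0], [0.45, 0, 0, -15, 0], [0.45, 0, 0, -45, 0], [0.45, 0, 0, -85, 0], [0.45, 0, 0, -120, 0], [0.45, 0, 0, -145, 0], [0.45, 0, 0, -150, 0], [0.45, 0, 0, -150, 0]],
])

```text
clock: 33.45
eef_pos: [407.9, 310.5, 214.7]
eef_rot: [3.141, -0.0, 1.571]
wrist_force: [-1.2, 0.5, -2.1]
finger_gap: 56.0
```

>>> send_rows([
  [[0.45, -12, 11, 0, 0], [0.45, -40, 36, 0, 0], [0.45, -72, 65, 0, 0], [0.45, -104, 94, 0, 0], [0.45, -136, 124, 0, 0], [0.45, -168, 153, 0, 0], [0.45, -200, 182, 0, 0], [0.45, -232, 211, 0, 0], [0.45, -264, 240, 0, 0], [0.45, -290, 264, 0, 0]],
])

```text
clock: 34.45
eef_pos: [672.6, 18.5, 211.9]
eef_rot: [-3.138, 0.0, 1.57]
wrist_force: [0.2, 0.5, -1.4]
finger_gap: 55.9
```

>>> send_rows([
  [[0.45, -20, 18, 0, 0], [0.45, -30, 27, 0, 0], [0.45, -34, 30, 0, 0], [0.45, -34, 30, 0, 0], [0.45, -34, 30, 0, 0], [0.45, -34, 30, 0, 0]],
])

```text
clock: 35.05
eef_pos: [701.6, -12.7, 214.9]
eef_rot: [-3.141, -0.0, 1.572]
wrist_force: [0.3, 0.5, -3.0]
finger_gap: 55.7
```

```bash
python3 -c "
from h import *
w=look(['slate'],'c14.png')
z=manip.read_state()['eef_pos'][2]-65.5
for t,z0 in(('caddy',z),):
  for d in manip.silhouettes(t,w)[:2]: print(t,d['conf'],d['rect'],*fit([(w,d['rect'])],t,z0))
"
```

```text
35.05 [701.6 -12.7 214.9] [-3.141 -0.     1.572] F [ 0.3  0.5 -3. ] gap 55.7
slate 0.91 [248. 158.  62.  42.] minrect ((279.5, 180.5), (41.0, 63.0), 90.0) [[663.6, 22.1], [737.8, 22.2], [739.1, -27.5], [662.3, -27.6]] [700.69441873  -2.29903047]
caddy 0.61 [226.7, 185.1, 107.2, 139.6] [702.  -10.5] [-1.8  1.8  1.9 -0.7]
caddy 0.16 [180.4, 166.3, 34.7, 40.0] [677.4  35.7] [-12.9 -42.9  72.7  35.6]
```

View pics/c14.png

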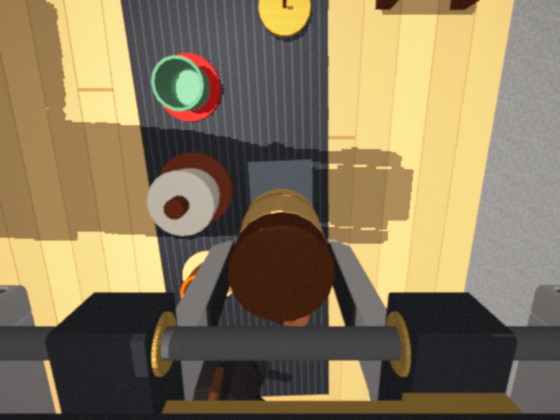

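The caddy hangs upright over the slate, whose far edge is at row 158. I'll trim by about 2 mm and lower it.

>>> send_rows([
  [[0.45, -2, -0.5, 25, 0], [0.45, -2, -0.5, 60, 0], [0.45, -2, -0.5, 95, 0], [0.45, -2, -0.5, 118, 0], [0.45, -2, -0.5, 129, 0], [0.45, -2, -0.5, 134, 0], [0.45, -2, -0.5, 136, 0], [0.45, -2, -0.5, 137, 0], [0.45, -2, -0.5, 138, 0], [0.45, -2, -0.5, 138, 0]],
])

```text
clock: 36.2
eef_pos: [701.7, -15.5, 77.6]
eef_rot: [3.141, 0.0, 1.571]
wrist_force: [0.3, 0.3, -1.9]
finger_gap: 55.7
```

>>> send_rows([
  [[0.45, 0, 0, 0.5, 0], [0.45, 0, 0, 1, 0], [0.45, 0, 0, 1, 0]],
])

```text
clock: 36.5
eef_pos: [701.5, -15.5, 75.9]
eef_rot: [-3.142, 0.0, 1.571]
wrist_force: [-0.3, -0.4, -1.2]
finger_gap: 55.7
```

>>> send_rows([
  [[0.45, 0, 0, 0.5, 0], [0.45, 0, 0, 1, 0], [0.45, 0, 0, 1, 0]],
])

```text
clock: 36.8
eef_pos: [701.5, -15.5, 74.9]
eef_rot: [-3.142, -0.0, 1.571]
wrist_force: [0.2, -0.5, -1.8]
finger_gap: 56.0
```

>>> send_rows([
  [[0.45, 0, 0, 0.5, 0], [0.45, 0, 0, 1, 0], [0.45, 0, 0, 1, 0]],
])

```text
clock: 37.1
eef_pos: [701.6, -15.6, 74.8]
eef_rot: [3.141, 0.0, 1.571]
wrist_force: [-3.0, -0.3, 5.7]
finger_gap: 55.8
```

Contact. Release, and rise clear.

>>> send_rows([
  [[0.62, 0, 0, 0, 0], [0.65, 0, 0, 0, 0], [0.7, 0, 0, 0, 0], [0.75, 0, 0, 0, 0], [0.75, 0, 0, -15, 0], [0.75, 0, 0, -45, 0], [0.75, 0, 0, -85, 0], [0.75, 0, 0, -120, 0], [0.75, 0, 0, -140, 0], [0.75, 0, 0, -140, 0]],
])

```text
clock: 38.1
eef_pos: [702.5, -15.6, 218.8]
eef_rot: [3.135, 0.0, 1.571]
wrist_force: [0.4, -0.5, 0.0]
finger_gap: 70.8
```

>>> send_rows([
  [[0.75, 10, -30, 0, 0], [0.75, 20, -75, 0, 0], [0.75, 30, -120, 0, 0], [0.75, 40, -160, -10, 0], [0.75, 40, -190, -20, 0], [0.75, 40, -200, -20, 0], [0.75, 40, -200, -20, 0], [0.75, 40, -200, -20, 0], [0.75, 40, -200, -20, 0]],
])

```text
clock: 39.0
eef_pos: [502.2, 24.3, 233.1]
eef_rot: [-3.14, -0.0, 1.571]
wrist_force: [-0.5, 0.1, -0.3]
finger_gap: 70.2
```

```bash
python3 -c "
from h import *
w=look(['coaster_red','coaster_bamboo','stand','slate','kettle'],'c15.png')
for t,z0 in(('caddy',9),('cup_green',9),('cup_amber',9),('lid',65)):
  for d in manip.silhouettes(t,w)[:2]: print(t,d['conf'],np.round(d['rect']),*fit([(w,d['rect'])],t,z0))
a=shot('scene');b=shot('side')
i=np.hstack([cv2.resize(w['img'],(400,300)),cv2.resize(a['img'][190:310,100:260],(400,300))])
j=np.hstack([cv2.resize(a['img'][190:310,180:340],(400,300)),cv2.resize(b['img'][175:301,280:448],(400,300))])
cv2.imwrite('pics/c15b.png',np.vstack([i,j])[:,:,::-1])
"
```

```text
39.0 [502.2  24.3 233.1] [-3.14  -0.     1.571] F [-0.5  0.1 -0.3] gap 70.2
coaster_red 0.75 [330.  92.  50.  60.] [589.8 101.4] [-6.7 -0.9  3.8  1.3]
coaster_bamboo 0.66 [331. 277.  16.  37.] [ 567.9 -138.1] [-29.7  -1.8   5.6   8.9]
stand 0.8 [324. 180.  67.  63.] [601.2 -10.4] [-1.9 -1.5  1.7  3.2]
stand 0.6 [318. 358.  77.  42.] [ 622.3 -275.7] [12.6 -4.2 -3.8  7.3]
slate 0.79 [403. 188.  63.  54.] minrect ((433.5, 216.5), (59.0, 65.0), 90.0) [[654.4, 23.3], [736.5, 23.3], [748.8, -56.4], [662.4, -56.5]] [700.38733618 -15.55267482]
slate 0.17 [329.  92.  53.  61.] minrect ((352.7189636230469, 120.60218811035156), (44.81803512573242, 61.85881423950195), 6.581944465637207) [[559.0, 70.8], [564.5, 141.3], [616.9, 135.7], [613.9, 64.6]] [588.58860472 103.96292534]
kettle 0.64 [343.  94.  56.  49.] [597.5  75.6] [-34.   -1.2   6.7  48.4]
kettle 0.55 [320. 357.  72.  44.] [ 618.2 -294.1] [-3.2 -1.4  3.  17.6]
caddy 0.86 [411. 196.  89.  70.] [698.  -15.5] [-0.7 -0.8  0.5  0.7]
cup_green 0.94 [342.  95.  59.  53.] [602.5 102.8] [ 3.1  0.8 -1.7 -1.1]
cup_amber 0.7 [319. 360.  72.  43.] [ 622.8 -245.9] [27.4 -5.8 -2.4  2.5]
cup_amber 0.6 [344. 294.  13.  30.] [ 575.4 -138.6] [-27.8  -5.6   2.3  13.8]
lid 0.78 [340. 203.  62.  59.] [600.4 -14.8] [-1.  -0.7  1.   0.9]
```

View pics/c15b.png

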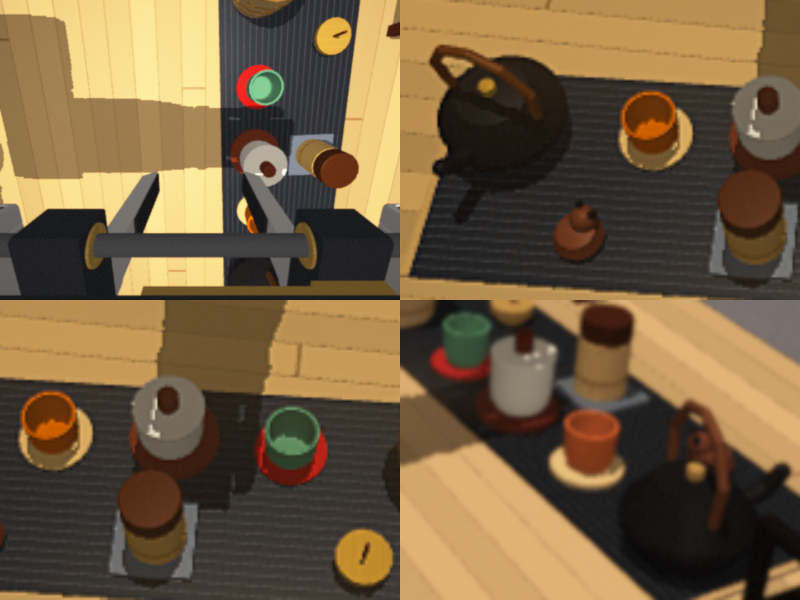

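All five pieces stand upright and centred, the lid is seated and the kettle is where it was. The arm is clear, so I'm handing in.

```bash
python3 -c "
from h import *
print(manip.sign_off())"
```

```text
the job is handed in; nothing more can be done
None
```

The tea setting is laid in the order asked and handed in at about 39 s. The bowl is on the wooden stand with its lid seated. The amber cup is on the bamboo coaster between the stand and the kettle, and the green cup is on the red coaster. The caddy with the dark brown cap is on the slate.

- **Last pictures:** the scene, side and wrist views show every piece upright, the lid level, the gripper touching nothing and the kettle in its original place. I judged the kettle by eye; the finder gave no usable fix on it.
- **Offsets from the place centres:** lid and bowl are within about 3 mm of the stand's centre. The amber cup is within about 2 mm, the green cup about 3 mm, and the caddy 0–3 mm. The camera calibration itself is only good to about 2 mm.
- **Forces:** the set-down contacts I read were 6–8 N.
- **Checks that disagreed:** in the final wrist view the finder boxes for the amber cup and bamboo coaster were unusable because a finger hid them, so those offsets come from the view just after placing. The finder also reported a few wrong things, which I ignored. Single looks differed by 2–3 mm; one look at the green cup right after release, with the arm still settling, put it about 4 mm off along the row.

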